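# Eject a test capsule and stop it in the chute

### The arm

A 7-joint arm with a two-finger parallel gripper is mounted at the origin on the work surface. World frame = base frame: x ahead of the robot, y to its left, z up, the work surface at z = 0. Lengths are in m, angles in rad, forces in N, time in s.
With the tool pointing down it reaches from about 0.4 to 0.85 m from the base axis. Payload 10.4 kg.
Tool frame: the origin (TCP) lies on the mounting face of the last link; the fingertips stand 182 mm ahead of it and the grasp point (between the pads) lies 164 mm ahead of it (tip_reach is the distance from the TCP to the fingertips, in m); z points along the fingers, y is the direction in which the jaws open and shut (so a half turn about z gives the same grasp; the last joint's range is limited). The gripper opens to 87 mm and grips with 3 to 60 N. Pads are 19 mm wide; open, the fingers measure 117 mm over their backs; the gripper's body (75 mm by 190 mm) begins 51 mm behind the grasp point.
Start: joints at [-1.248, 0.332, -0.065, 1.46, 0.022, 1.35, -0.088], TCP at [0.212, 0.588, 0.405] pointing down, gripper open.
Joint ranges: [-2.6, 2.6], [-0.5, 2.12], [-1.47, 1.34], [0.16, 2.42], [-1.27, 4.41], [0.06, 2.06], [-2.6, 2.6]. Speed limits (rad/s): [2.22, 2.22, 2.79, 2.79, 3.14, 3.14, 3.14].

### API

Orientations are given as a unit quaternion [w, x, y, z].
In Python, from rig import * gives the robot as it stands.
- The arm moves only by the tool play_rows, never from a script. Its argument "increments" is one flat list of numbers, 7 for each row, row after row: the shift along the tool's x, y, z in cm, then the turn, a rotation vector about the tool's x, y, z in rad, then the closure, from -1 (fully open) to 1 (shut). A call has 1 to 20 rows; each row shifts and turns the commanded pose from where the row before left it, along the tool's axes as they then stand; what a row does not reach is not made up. A row lasts 1/12 s, in which the tool goes at most 41.7 mm and 7.16 degrees, less where a joint would pass 70% of its speed; a pose out of reach is approached as far as the arm can. A call with a gripper value outside its range is refused whole. The fingers move at their own pace and stop on an object; the grip force is fixed at half the most. Time passes only in rows, so rows that do not move let the fingers close. It gives the time, the measured TCP pose, the force and the opening at its end, in the units of the state.
- sense(): the state, without advancing time (a new reading comes with each control period).
- grab_frame(name): name is "scene" or "top" or "wrist"; returns the picture (480x640x3 uint8, red, green, blue); there is no depth.
- calibration(name): a dict with "fx", "fy", "cx", "cy" (pixels), "cam_to_world" (4x4, takes a point from camera to world coordinates); the wrist camera has in their place "T_tool_cam" (4x4, takes a point from camera to tool coordinates, whose origin is the TCP and whose axes are the flange's). Camera axes: x right, y down, z forward; pixel columns grow to the right and rows downward; lengths in m; the calibration is good to about 2 mm. A picture is of the moment at which its call begins: read the wrist's pose just before it. calibration takes no time and is no camera call.
- hand_in(): hands the job in, once; it reports no verdict.
The state is a dict: "time_s": time; "joint_positions": joint angles; "dq": joint speeds; "joint_efforts": joint torques, N m; "position": TCP position; "orientation": TCP orientation; "ft_force": force on the tool from outside, world axes, zero at the start; "wrist_torque": the same for the moment, N m; "opening": finger opening in m.
Only numpy, scipy, OpenCV 4.12 (cv2) and the standard library are available. Lean on these libraries where they do the work, as an engineer would, in place of code of your own. Each camera call takes 0.05 s, during which the arm holds its last target. There are 200 camera calls.

### The job

Press down the broad spring-loaded ejector plate of the dispenser with one finger so that the round steel test capsule pops up out of its pocket, and with the other finger stop the capsule on the chute, clear of the pocket, before it slides off the open lower end. Do not pick the capsule up, and leave the bowl, bottle, carton and needle holder where they are. The program finishes while holding: the plate still well pressed down by one finger, and the capsule lying still on the chute against the other finger.

Things in the scene. Friction and masses are not known exactly. Their poses are not given: they have to be found in the camera images.
- dispenser: Low grey bench dispenser, fixed to the counter, 190 mm long (x), 166 mm wide (y), about 109 mm high at the back. Origin on the counter straight below the lip; z up, its chute falls towards -x. Side by side on it: a sloping aluminium chute (at y = 0) and a black ejector plate (at y = +75 mm).
- lip (a point): Middle of the edge between pocket and chute, on the chute floor, 72 mm above the counter. z: normal to the chute floor; -x: straight down the chute, 24 degrees (0.42 rad) below level; y: across, towards the ejector plate. The chute floor is z = 0 here, y -23 to +23 mm, between walls 14 mm high; the wall on the plate's side is 14 mm thick, the other 5 mm.
- plate_top (a point): Middle of the top of the black ribbed ejector plate, 120 mm along the chute by 70 mm across; same axes as lip and moving with the plate. At rest it is at (-65, +75, +16) mm in the frame of lip, its face parallel to the chute floor and 16 mm above it; fully pressed, 4 mm above it. It may be pressed anywhere and slides along its -z.
- ejector (a joint): How far the plate is pressed, m: 0 at rest, 0.012 at the stop. Spring: 3 N to start, 6 N at the stop; it springs back when let go. It raises the lifter under the capsule 1.25 times as far; at 6 to 7 mm of press the capsule clears the lip and slides down the chute. Well pressed means over 8 mm.
- capsule: Round flat steel capsule, 40 mm diameter, 14 mm thick, about 80 g. Origin in the middle of its underside, z along its axis. At the start it lies in the pocket, its middle about 21 mm uphill of the lip and its underside 6 mm below the chute floor's level, so that it stands 8 mm out of the pocket.
- bowl: Loose steel bowl, 90 mm wide, 45 mm high, beside the dispenser; leave alone. Origin under its centre.
- spray: Loose white plastic bottle, 52 mm wide, 140 mm high; leave alone. Origin under its centre.
- carton: Loose small cardboard carton, 60 x 90 x 50 mm (x, y, z); leave alone. Origin under its centre.
- holder: Loose steel needle holder (scissor-like instrument), 175 mm long along its x, 8 mm thick, lying flat on the counter; leave alone. Origin near its middle, on the counter.
- chute_end (a point): Middle of the open lower end of the chute floor, 130 mm down the chute from the lip, about 19 mm above the counter; same axes as lip. The chute is polished: the freed capsule slides down it and off this end by itself in under a second.
- pocket (a point): Middle of the pocket floor, 23 mm uphill of the lip and 6 mm below the level of the chute floor; same axes as lip. The pocket is 46 x 46 mm, closed uphill by a wall that stands 16 mm above chute floor level; in its floor is the lifter.
Mind the look-alikes: they are no part of the job. What is meant by the capsule is not blue, and is the smaller of those in its own colour.

How it is judged:
On the way, in this order (a step that is already met when the one before it is completed fails the run):
1. the ejector plate is being pressed by a finger while the capsule is still in its pocket (value of joint ejector above 0.003 m and contact force between the fingers and ejector above 0.5 N and x of capsule in the frame of lip above 0.005 m).
2. the capsule lies still on the chute against a finger, with the plate pressed down (value of joint ejector above 0.008 m and contact force between the fingers and ejector above 1 N and x of capsule in the frame of lip between -0.112 and -0.018 m and z of capsule in the frame of lip between -0.004 and 0.006 m and contact force between the fingers and capsule above 0.02 N and linear speed of capsule below 0.01 m/s), for 0.2 s.
At the end, for the whole second after the job is handed in: A finger keeps the ejector plate down by more than 8 mm (pressing with over 1 N); the capsule lies flat on the chute (underside within -4 to +6 mm of the chute floor), its middle 18 to 112 mm downhill of the lip, still (under 10 mm/s) and in contact with a finger (over 0.02 N) (all of step 2); the arm keeps its last pose, push and grip.
It fails at once if the capsule runs off the open end of the chute (x of capsule in the frame of lip below -0.128 m).
It fails at once if the capsule is lifted more than 30 mm off the chute (z of capsule in the frame of lip above 0.03 m).
It fails at once if the capsule leaves the chute sideways (y of capsule in the frame of lip above 0.03 m or y of capsule in the frame of lip below -0.03 m).
It fails at once if the bowl, bottle, carton or needle holder is disturbed (moved more than 20 mm) (distance of any of bowl, spray, carton, holder from where it was at the start of the episode above 0.02 m).
It also fails if it takes over 32 s, if anything falls off the work surface, if the arm or the gripper's body presses on something with over 40 N, if the wrist force passes 120 N, or if a joint passes its speed limit or range.

## Working session

There is one attempt and no reset: what is moved stays moved. The work goes in short steps, Python scripts to look and compute and a tool call to move; the robot and the scene stay as the last step left them, time stands still between calls to the robot, and variables do not carry over. Pictures are saved under pics/ and viewed, about 8 in all and at most 12, crops included, and the job is handed in when it is done.

Besides the shell and the picture viewer there is one more tool, called after "Request:" as a command line: name --argument value ..., lists and objects as JSON in quotes. play_rows: Moves the arm, as the interface text tells. Its arguments: {"type":"object","properties":{"increments":{"type":"array"}},"required":["increments"]}

```bash
mkdir -p pics; ls; python3 - <<'E'
from rig import *
import cv2
s=sense();print(s)
for n in("scene","top","wrist"):
    cv2.imwrite(f"pics/{n}0.png",grab_frame(n)[:,:,::-1]);print(n,calibration(n))
E
```

```text
pics
{'time_s': 0.0, 'joint_positions': array([-1.24761165,  0.33286417, -0.06468162,  1.46099498,  0.02158801,
        1.34992368, -0.08852903]), 'dq': array([-0.00020526,  0.00060755,  0.00030263, -0.00091179,  0.00060582,
       -0.00041248,  0.00081179]), 'joint_efforts': array([-6.13791872e-04, -6.23245668e+01,  2.45575811e-02, -3.89895201e+01,
       -6.12824271e-02,  3.96584999e-02,  1.39805738e-04]), 'position': array([0.2117868 , 0.58786496, 0.4039329 ]), 'orientation': array([-9.54524101e-05,  1.72045493e-01,  9.85088722e-01, -7.41500291e-04]), 'ft_force': array([-0.09034952,  0.73874403,  0.07067715]), 'wrist_torque': array([0.01482138, 0.031195  , 0.01554447]), 'opening': 0.08710276414804984}
scene {'fx': 495.58817780430667, 'fy': 495.58817780430667, 'cx': 318.78199991202325, 'cy': 239.66160668379223, 'cam_to_world': array([[-0.45337702,  0.68492767, -0.57037125,  1.04617118],
       [ 0.89116657,  0.33650684, -0.3042783 ,  0.27666324],
       [-0.0164748 , -0.64624858, -0.76294911,  0.68360964],
       [ 0.        ,  0.        ,  0.        ,  1.        ]])}
top {'fx': 538.7532834550011, 'fy': 538.7532834550011, 'cx': 317.9084526045167, 'cy': 237.9738847720987, 'cam_to_world': array([[-0.02479371, -0.99274225,  0.11767792,  0.48028375],
       [-0.9996707 ,  0.02539977,  0.003653  ,  0.03762419],
       [-0.00661548, -0.1175486 , -0.9930451 ,  0.99321652],
       [ 0.        ,  0.        ,  0.        ,  1.        ]])}
wrist {'fx': 356.71937355706103, 'fy': 356.71937355706103, 'cx': 321.3585762302825, 'cy': 240.06971135688917, 'T_tool_cam': array([[ 7.28607814e-05, -9.65282925e-01, -2.61206565e-01,
         7.09740290e-02],
       [ 9.99999986e-01,  3.12195001e-05,  1.63568362e-04,
        -5.85061245e-04],
       [-1.49735009e-04, -2.61206573e-01,  9.65282914e-01,
         1.92418841e-02],
       [ 0.00000000e+00,  0.00000000e+00,  0.00000000e+00,
         1.00000000e+00]])}
```

View pics/top0.png

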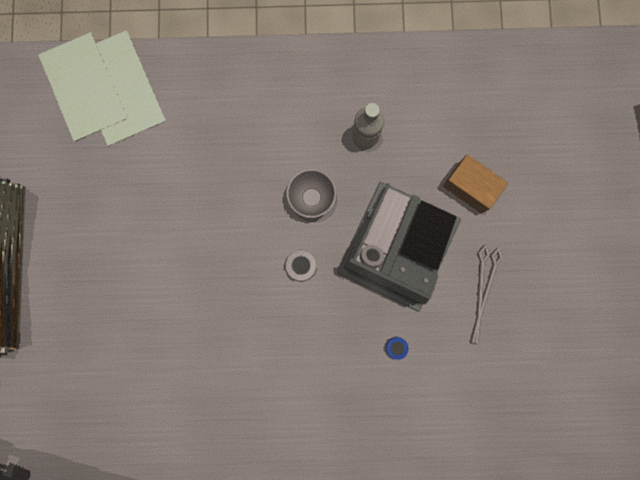

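View pics/scene0.png

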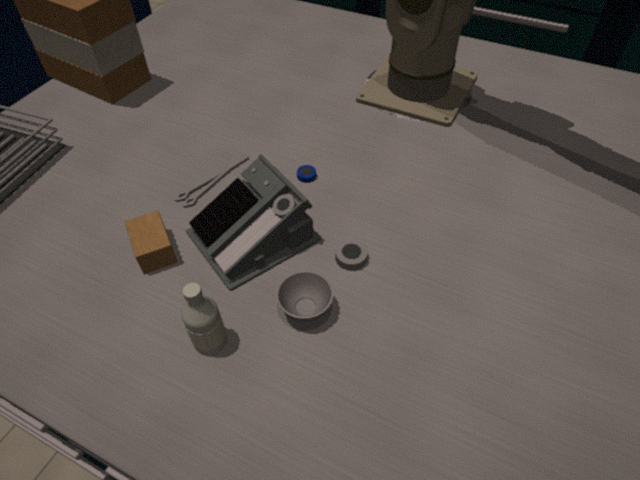

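The discs: one in the dispenser's pocket at top (373,255), a larger grey one on the counter at (301,266), and a blue one at (397,348). The one in the pocket fits: it isn't blue and is the smaller grey one. I'll confirm with a crop and measure the plate corners.

```bash
cat > h.py <<'E'
from rig import *
import numpy as np, cv2
from scipy.spatial.transform import Rotation as R
A=np.radians(24)
Lx=np.array([np.cos(A),0,np.sin(A)]);Lz=np.array([-np.sin(A),0,np.cos(A)])
def disp(p): # lip-frame m -> dispenser frame
    return np.array([0,0,.072])+p[0]*Lx+p[1]*np.array([0,1,0])+p[2]*Lz
def ray(n,uv,z):
    c=calibration(n);T=c["cam_to_world"]
    d=T[:3,:3]@np.array([(uv[0]-c["cx"])/c["fx"],(uv[1]-c["cy"])/c["fy"],1])
    o=T[:3,3];return o+d*(z-o[2])/d[2]
def proj(n,p):
    c=calibration(n);T=c["cam_to_world"];q=T[:3,:3].T@(np.asarray(p)-T[:3,3])
    return np.array([c["fx"]*q[0]/q[2]+c["cx"],c["fy"]*q[1]/q[2]+c["cy"]])
E
python3 - <<'E'
from h import *
crops=[]
for n,(x,y,w,h) in dict(top=(335,170,133,150),scene=(180,150,150,150)).items():
    im=cv2.imread(f"pics/{n}0.png");g=im.max(2)
    m=np.zeros_like(g);m[y:y+h,x:x+w]=(g[y:y+h,x:x+w]<35)*255
    m=cv2.morphologyEx(m,cv2.MORPH_CLOSE,np.ones((3,3)))
    m=cv2.morphologyEx(m,cv2.MORPH_OPEN,np.ones((5,5)))
    cs,_=cv2.findContours(m,cv2.RETR_EXTERNAL,cv2.CHAIN_APPROX_NONE)
    c=max(cs,key=cv2.contourArea);hu=cv2.convexHull(c)
    ap=cv2.approxPolyN(hu,4) if hasattr(cv2,'approxPolyN') else cv2.approxPolyDP(hu,5,True)
    print(n,cv2.contourArea(c),ap.reshape(-1,2).tolist())
    cr=cv2.resize(im[y:y+h,x:x+w],None,fx=2.6,fy=4*.65,interpolation=cv2.INTER_CUBIC)
    for p in ap.reshape(-1,2): cv2.circle(cr,tuple(int(v) for v in (p-[x,y])*2.6),3,(0,0,255),1)
    cr=cv2.convertScaleAbs(cr,alpha=1.6)
    crops.append(cr[:390,:])
cv2.imwrite("pics/crop.png",np.hstack(crops)); print(np.hstack(crops).shape)
E
```

```text
top 2101.0 [[455, 217], [437, 270], [399, 254], [421, 200]]
scene 1989.5 [[259, 200], [207, 248], [188, 223], [237, 178]]
(390, 736, 3)
```

View pics/crop.png

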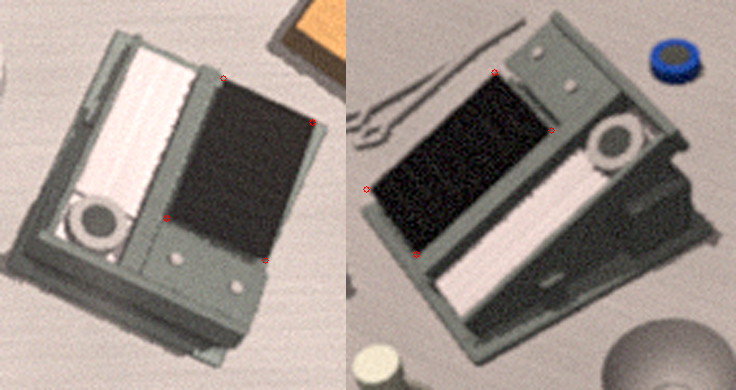

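The crop confirms the capsule: the grey disc in the pocket, crop (97,222), which is top (372,255). The plate corners are found cleanly in both views. Next is the pose fit.

```bash
python3 - <<'E'
from h import *
far,near=-.125,-.005
C={"top":[((421,200),far,.04),((455,217),far,.11),((437,270),near,.11),((399,254),near,.04)],
"scene":[((188,223),far,.11),((207,248),far,.04),((259,200),near,.04),((237,178),near,.11)]}
def fit(S,W):
    S=np.array(S);W=np.array(W);s=S-S.mean(0);w=W-W.mean(0)
    yaw=np.arctan2((s[:,0]*w[:,1]-s[:,1]*w[:,0]).sum(),(s*w).sum())
    r=np.array([[np.cos(yaw),-np.sin(yaw)],[np.sin(yaw),np.cos(yaw)]])
    t=W.mean(0)-r@S.mean(0);return yaw,t,(W-(S@r.T+t))*1e3
aS=[];aW=[]
for n,L in C.items():
    S=[];W=[]
    for uv,a,b in L:
        d=disp([a,b,.016]);S.append(d[:2]);W.append(ray(n,np.array(uv)+.0,d[2])[:2])
    if n=="top":
        d=disp([.021,0,.008]);S.append(d[:2]);W.append(ray(n,(372.3,255.2),d[2])[:2])
    else:
        d=disp([.021,0,.008]);S.append(d[:2]);W.append(ray(n,(180+268/2.6,150+141/2.6),d[2])[:2])
    y,t,e=fit(S,W);print(n,y,t,e.round(1).tolist());aS+=S;aW+=W
y,t,e=fit(aS,aW);print("all",y,t,e.round(1).tolist())
for n,uv in dict(bowl=(312,194),spray=(368,140),carton=(477,183)).items(): print(n,ray("top",uv,.03))
E
```

```text
top 2.6702698904137745 [ 0.56811061 -0.05517645] [[0.4, -0.7], [-0.4, 2.2], [0.5, 0.0], [-2.6, 0.4], [2.1, -2.0]]
scene 2.6790748802731565 [ 0.57209333 -0.05483354] [[-1.4, -0.4], [-0.2, 0.9], [0.2, 1.7], [1.5, 0.3], [-0.1, -2.4]]
all 2.674675591095971 [ 0.57010156 -0.05500431] [[-2.0, -1.3], [-3.0, 1.8], [-1.9, 0.0], [-4.8, 0.3], [0.1, -2.1], [1.3, 0.0], [2.2, 1.4], [2.3, 1.8], [3.9, 0.3], [1.8, -2.3]]
bowl [0.67518322 0.04991014 0.03      ]
spray [ 0.77343007 -0.05541222  0.03      ]
carton [ 0.68767815 -0.25059219  0.03      ]
```

```bash
cat >> h.py <<'E'
T0=np.array([.5701,-.0550,0]);YAW=2.675
Rd=R.from_euler('z',YAW).as_matrix()
def lipw(p): return T0+Rd@disp(p)
RL=Rd@np.column_stack([Lx,[0,1,0],Lz])
RT=RL@np.diag([1,-1,-1.])     # tool y=-lip y, z=-lip z
def state():
    s=sense();q=s["orientation"];Rc=R.from_quat([*q[1:],q[0]]).as_matrix();return s,Rc
def need(mid_lip):  # wanted fingertip midpoint in lip frame
    s,Rc=state();tcp=lipw(mid_lip)-.182*RT[:,2]
    rv=R.from_matrix(Rc.T@RT).as_rotvec()
    print("t",s["time_s"],"pos",s["position"].round(4),"target tcp",tcp.round(4))
    print("shift cm in present tool axes",(Rc.T@(tcp-s["position"])*100).round(2),"rotvec",rv.round(4),"open",s["opening"])
    print("tip mid in lip mm",(RL.T@(s["position"]+.182*Rc[:,2]-lipw([0,0,0]))*1e3).round(1),"F lip",(RL.T@s["ft_force"]).round(2),"j",s["joint_positions"].round(2))
E
python3 -c "
from h import *
need([-.062,.0425,.10])"
```

```text
t 0.15 pos [0.2118 0.5879 0.4041] target tcp [ 0.704  -0.17    0.3044]
shift cm in present tool axes [-72.   -54.62  10.03] rotvec [-0.0264  0.4185  0.1189] open 0.0869014343050051
tip mid in lip mm [ 617.6 -412.8 -110.6] F lip [-0.46 -0.04  0.88] j [-1.25  0.33 -0.06  1.46  0.02  1.35 -0.09]
```

Request:
play_rows --increments '[-2.4,-1.8,0,0,0,0,-0.6,-2.4,-1.8,0,0,0,0,-0.6,-2.4,-1.8,0,0,0,0,-0.6,-2.4,-1.8,0,0,0,0,-0.6,-2.4,-1.8,0,0,0,0,-0.6,-2.4,-1.8,0,0,0,0,-0.6,-2.4,-1.8,0,0,0,0,-0.6,-2.4,-1.8,0,0,0,0,-0.6,-2.4,-1.8,0,0,0,0,-0.6,-2.4,-1.8,0,0,0,0,-0.6,-2.4,-1.8,0,0,0,0,-0.6,-2.4,-1.8,0,0,0,0,-0.6,-2.4,-1.8,0,0,0,0,-0.6,-2.4,-1.8,0,0,0,0,-0.6,-2.4,-1.8,0,0,0,0,-0.6]'

```text
time_s: 1.4
position: [0.4595, 0.2106, 0.4047]
orientation: [-0.0, 0.172, 0.985, 0.0]
ft_force: [-0.5, -0.3, 0.2]
opening: 0.07
```

Request:
play_rows --increments '[-2.4,-1.8,0,0,0,0,-0.6,-2.4,-1.8,0,0,0,0,-0.6,-2.4,-1.8,0,0,0,0,-0.6,-2.4,-1.8,0,0,0,0,-0.6,-2.4,-1.8,0,0,0,0,-0.6,-2.4,-1.8,0,0,0,0,-0.6,-2.4,-1.8,0,0,0,0,-0.6,-2.4,-1.8,0,0,0,0,-0.6,-2.4,-1.8,0,0,0,0,-0.6,-2.4,-1.8,0,0,0,0,-0.6,-2.4,-1.8,0,0,0,0,-0.6,-2.4,-1.8,0,0,0,0,-0.6,-2.4,-1.8,0,0,0,0,-0.6,-2.4,-1.8,0,0,0,0,-0.6,-2.4,-1.8,0,0,0,0,-0.6]'

```text
time_s: 2.65
position: [0.7069, -0.1651, 0.4042]
orientation: [-0.0, 0.172, 0.985, 0.0]
ft_force: [-0.0, -0.5, -0.2]
opening: 0.0697
```

```bash
python3 -c "
from h import *
need([-.062,.0425,.10])"
```

```text
t 2.65 pos [ 0.7069 -0.1651  0.4042] target tcp [ 0.704  -0.17    0.3044]
shift cm in present tool axes [ 0.09 -0.56  9.98] rotvec [-0.0254  0.4177  0.1196] open 0.06968525827719643
tip mid in lip mm [-95.6  36.8 207. ] F lip [-0.24  0.42 -0.07] j [-0.13  0.6   0.5   1.16 -0.27  1.45  1.55]
```

Request:
play_rows --increments '[0,0,0,-0.005,0.084,0.024,-0.6,0,0,0,-0.005,0.084,0.024,-0.6,0,0,0,-0.005,0.084,0.024,-0.6,0,0,0,-0.005,0.084,0.024,-0.6,0,0,0,-0.005,0.084,0.024,-0.6,0,0,0,0,0,0,-0.6,0,0,0,0,0,0,-0.6]'

```text
time_s: 3.23
position: [0.7066, -0.1645, 0.4034]
orientation: [-0.203, 0.227, 0.952, 0.048]
ft_force: [1.0, -0.3, -0.5]
opening: 0.0699
```

```bash
python3 -c "
from h import *
need([-.062,.0425,.06])"
```

```text
t 3.2333 pos [ 0.7066 -0.1645  0.4034] target tcp [ 0.6895 -0.1627  0.2679]
shift cm in present tool axes [-4.05 -0.6  13.04] rotvec [-0.0007 -0.0005 -0.0009] open 0.06985848923644358
tip mid in lip mm [-21.4  36.5 190.4] F lip [-1.14 -0.16 -0.07] j [-0.03  0.77  0.47  0.92 -0.38  1.93  1.43]
```

Request:
play_rows --increments '[-0.8,-0.12,1.6,0,0,0,-0.6,-0.8,-0.12,1.6,0,0,0,-0.6,-0.8,-0.12,1.6,0,0,0,-0.6,-0.8,-0.12,1.6,0,0,0,-0.6,-0.8,-0.12,1.6,0,0,0,-0.6,0,0,1.6,0,0,0,-0.6,0,0,1.6,0,0,0,-0.6,0,0,1.6,0,0,0,-0.6,0,0,0,0,0,0,-0.6,0,0,0,0,0,0,-0.6]'

```text
time_s: 4.07
position: [0.6893, -0.1618, 0.2719]
orientation: [-0.202, 0.226, 0.952, 0.048]
ft_force: [0.4, 0.2, 0.4]
opening: 0.0699
```

```bash
python3 - <<'E'
from h import *
need([-.062,.0425,.03])
cs=[]
for n,(x,y,w,h) in dict(wrist=(0,0,640,480),scene=(160,130,190,190)).items():
    im=grab_frame(n)[:,:,::-1].copy()
    cv2.imwrite(f"pics/{n}1.png",im)
    if n=="scene":
        for p in ([0,0,0],[-.065,.075,.016],[-.13,-.023,0],[-.13,.023,0]):
            cv2.circle(im,tuple(int(round(v)) for v in proj(n,lipw(p))),1,(0,0,255),-1)
    k=400/h; cs.append(cv2.resize(im[y:y+h,x:x+w],None,fx=k*(1 if n=="scene" else .75),fy=k*(1 if n=="scene" else .75),interpolation=cv2.INTER_CUBIC))
cs[0]=cv2.copyMakeBorder(cs[0],0,cs[1].shape[0]-cs[0].shape[0],0,0,cv2.BORDER_CONSTANT)
o=cv2.convertScaleAbs(np.hstack(cs),alpha=1.5);cv2.imwrite("pics/both1.png",o[:, :800]);print(o.shape)
E
```

```text
t 4.0667 pos [ 0.6893 -0.1618  0.2719] target tcp [ 0.6786 -0.1572  0.2405]
shift cm in present tool axes [-0.22 -0.07  3.35] rotvec [-0.0003 -0.0003  0.0002] open 0.0698805921544246
tip mid in lip mm [-59.8  41.9  63.5] F lip [-0.11 -0.38  0.49] j [-0.06  0.8   0.46  1.15 -0.38  1.68  1.48]
(400, 800, 3)
```

View pics/both1.png

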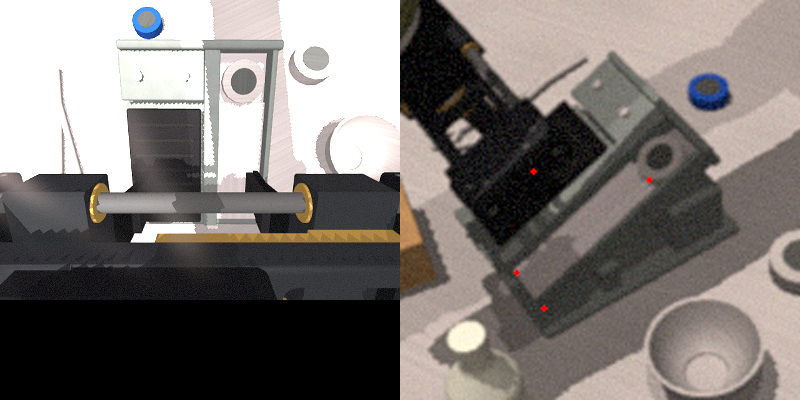

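The wrist view shows the plate's uphill corners near (203,173) and (322,176), and the capsule near (389,130). I'll check these against the fitted pose.

```bash
python3 - <<'E'
from h import *
s,Rc=state();c=calibration("wrist");T=c["T_tool_cam"]
def pw(p,tool=False):
    q=np.array(p) if tool else Rc.T@(np.array(p)-s["position"])
    q=T[:3,:3].T@(q-T[:3,3]);return (np.array([c["fx"]*q[0],c["fy"]*q[1]])/q[2]+[c["cx"],c["cy"]]).round(1)
im=cv2.imread("pics/wrist1.png")
P=dict(up_out=[-.005,.11,.016],up_in=[-.005,.04,.016],cap=[.021,0,.008],wl=[0,-.023,.014],wr=[0,.023,.014],c0=[-.06,-.023,0],c1=[-.06,.023,0])
for k,p in P.items():
    u=pw(lipw(p));print(k,u);cv2.circle(im,tuple(int(v) for v in u),2,(0,0,255),-1)
for y in(-.0425,-.035,-.05,.0425,.035,.05):
    u=pw([0,y,.182],1);print("tip",y,u);cv2.circle(im,tuple(int(v) for v in u),2,(255,0,255),-1)
cv2.imwrite("pics/w1b.png",cv2.resize(im[40:400,160:480],None,fx=1.6,fy=1.6))
E
```

```text
up_out [206.  171.8]
up_in [325.8 171.8]
cap [393.9 125.7]
wl [433.3 162.8]
wr [354.8 162.8]
c0 [419.5 253.5]
c1 [350.7 253.5]
tip -0.0425 [236.2 293.3]
tip -0.035 [251.4 293.3]
tip -0.05 [221.  293.3]
tip 0.0425 [408.6 293.3]
tip 0.035 [393.4 293.3]
tip 0.05 [423.8 293.3]
```

View pics/w1b.png

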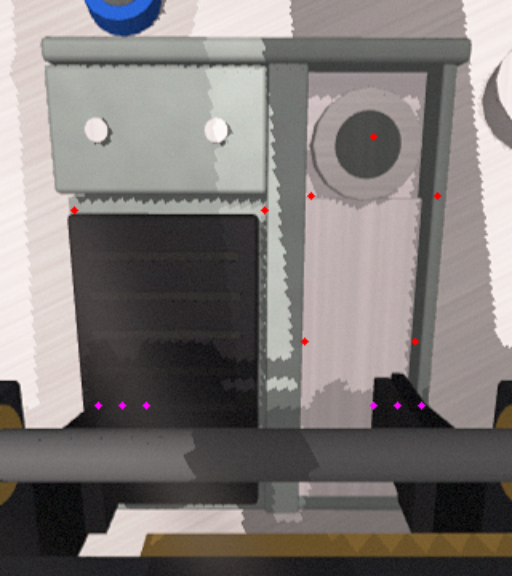

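Request:
play_rows --increments '[-0.2,-0.1,0.8,0,0,0,-0.6,-0.2,-0.1,0.8,0,0,0,-0.6,-0.2,-0.1,0.8,0,0,0,-0.6,-0.2,0,0.8,0,0,0,-0.6,0,0,0.7,0,0,0,-0.6,0,0,0,0,0,0,-0.6,0,0,0,0,0,0,-0.6,0,0,0,0,0,0,-0.6]'

```text
time_s: 4.83
position: [0.6805, -0.1612, 0.233]
orientation: [-0.203, 0.227, 0.951, 0.048]
ft_force: [-0.0, -0.1, 0.8]
opening: 0.0695
```

```bash
python3 - <<'E'
from h import *
need([-.068,.045,.016])
im=grab_frame("wrist")[:,:,::-1];cv2.imwrite("pics/w2.png",im[:380,120:520])
E
```

```text
t 4.8333 pos [ 0.6805 -0.1612  0.233 ] target tcp [ 0.6773 -0.1594  0.2252]
shift cm in present tool axes [0.02 0.02 0.86] rotvec [-0.0001 -0.0012 -0.0009] open 0.06954273426250288
tip mid in lip mm [-68.   45.2  24.6] F lip [0.29 0.07 0.72] j [-0.07  0.82  0.45  1.22 -0.38  1.6   1.5 ]
```

View pics/w2.png

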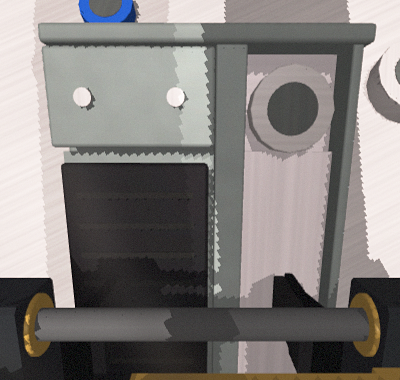

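The chute spans about 245 to 325 px at the finger, and the fingertip about 275 to 300, so it is centred. The plate finger is over the plate. Now I'll descend slowly until contact.

Request:
play_rows --increments '[0,0,0.3,0,0,0,-0.6,0,0,0.2,0,0,0,-0.6,0,0,0.1,0,0,0,-0.6,0,0,0.1,0,0,0,-0.6,0,0,0.1,0,0,0,-0.6,0,0,0.1,0,0,0,-0.6,0,0,0,0,0,0,-0.6,0,0,0,0,0,0,-0.6,0,0,0,0,0,0,-0.6]'

```text
time_s: 5.63
position: [0.6772, -0.1596, 0.2249]
orientation: [-0.203, 0.227, 0.951, 0.048]
ft_force: [0.4, -0.5, 4.7]
opening: 0.0695
```

```bash
python3 -c "
from h import *
need([-.068,.045,.006])"
```

```text
t 5.6333 pos [ 0.6772 -0.1596  0.2249] target tcp [ 0.6736 -0.1575  0.2161]
shift cm in present tool axes [0.01 0.02 0.97] rotvec [ 0.     -0.0012 -0.001 ] open 0.06947417266457295
tip mid in lip mm [-67.9  45.2  15.7] F lip [1.38 0.28 4.53] j [-0.07  0.82  0.45  1.23 -0.38  1.58  1.5 ]
```

Request:
play_rows --increments '[0,0,0.1,0,0,0,-0.6,0,0,0.1,0,0,0,-0.6,0,0,0,0,0,0,-0.6,0,0,0,0,0,0,-0.6,0,0,0,0,0,0,-0.6]'

```text
time_s: 6.05
position: [0.6764, -0.1592, 0.2229]
orientation: [-0.203, 0.227, 0.951, 0.048]
ft_force: [0.7, 0.1, 5.4]
opening: 0.0698
```

```bash
python3 - <<'E'
from h import *
need([-.068,.045,.006])
im=grab_frame("wrist")[:,:,::-1];cv2.imwrite("pics/w3.png",im[:380,120:520]);need([-.068,.045,.006])
E
```

```text
t 6.05 pos [ 0.6764 -0.1592  0.2229] target tcp [ 0.6736 -0.1575  0.2161]
shift cm in present tool axes [0.02 0.02 0.75] rotvec [-0.     -0.0014 -0.0009] open 0.06979316977548905
tip mid in lip mm [-67.9  45.2  13.5] F lip [ 1.67 -0.43  5.13] j [-0.07  0.82  0.45  1.24 -0.38  1.58  1.5 ]
t 6.1 pos [ 0.6764 -0.1592  0.2228] target tcp [ 0.6736 -0.1575  0.2161]
shift cm in present tool axes [0.02 0.03 0.75] rotvec [-0.0001 -0.0015 -0.001 ] open 0.06965710579050824
tip mid in lip mm [-67.9  45.3  13.5] F lip [ 2.22 -0.    5.59] j [-0.07  0.82  0.45  1.24 -0.38  1.58  1.5 ]
```

View pics/w3.png

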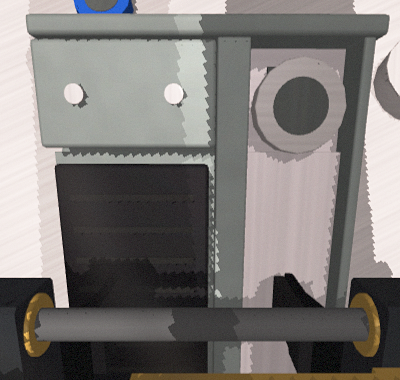

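The capsule is still in the pocket, at crop (300,105), and the plate is partly pressed. Now the release stroke.

Request:
play_rows --increments '[0,0,0.2,0,0,0,-0.6,0,0,0.2,0,0,0,-0.6,0,0,0.1,0,0,0,-0.6,0,0,0.1,0,0,0,-0.6,0,0,0,0,0,0,-0.6,0,0,0,0,0,0,-0.6,0,0,0,0,0,0,-0.6,0,0,0,0,0,0,-0.6,0,0,0,0,0,0,-0.6,0,0,0,0,0,0,-0.6]'

```text
time_s: 6.93
position: [0.6742, -0.1581, 0.2173]
orientation: [-0.203, 0.227, 0.951, 0.048]
ft_force: [1.3, 0.3, 4.5]
opening: 0.0697
```

```bash
python3 - <<'E'
from h import *
need([-.068,.045,.006])
im=grab_frame("wrist")[:,:,::-1];t=grab_frame("scene")[:,:,::-1]
a=im[:380,120:520];b=cv2.resize(t[150:300,170:320],(380,380),interpolation=cv2.INTER_CUBIC)
cv2.imwrite("pics/w4.png",np.hstack([a,cv2.convertScaleAbs(b,alpha=1.5)]));need([-.068,.045,.006])
E
```

```text
t 6.9333 pos [ 0.6742 -0.1581  0.2173] target tcp [ 0.6736 -0.1575  0.2161]
shift cm in present tool axes [0.02 0.03 0.14] rotvec [-0.     -0.0013 -0.001 ] open 0.06972705454123826
tip mid in lip mm [-68.   45.3   7.4] F lip [ 0.91 -0.8   4.53] j [-0.07  0.82  0.44  1.25 -0.38  1.57  1.5 ]
t 7.0333 pos [ 0.6742 -0.1581  0.2173] target tcp [ 0.6736 -0.1575  0.2161]
shift cm in present tool axes [0.02 0.03 0.14] rotvec [-0.     -0.0012 -0.001 ] open 0.06970315645423512
tip mid in lip mm [-68.   45.3   7.4] F lip [1.53 0.91 5.93] j [-0.07  0.82  0.44  1.25 -0.38  1.57  1.5 ]
```

View pics/w4.png

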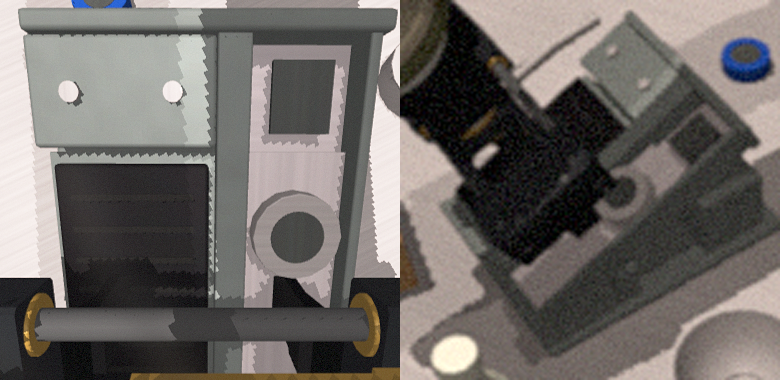

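The capsule is out of the pocket, lying on the chute against the finger at crop (297,237). I'll press about 2 mm more for margin.

Request:
play_rows --increments '[0,0,0.05,0,0,0,-0.6,0,0,0.05,0,0,0,-0.6,0,0,0.05,0,0,0,-0.6,0,0,0,0,0,0,-0.6,0,0,0,0,0,0,-0.6,0,0,0,0,0,0,-0.6,0,0,0,0,0,0,-0.6]'

```text
time_s: 7.62
position: [0.6737, -0.1579, 0.216]
orientation: [-0.203, 0.227, 0.951, 0.048]
ft_force: [0.3, 0.2, 4.8]
opening: 0.0694
```

```bash
python3 - <<'E'
from h import *
s,Rc=state();c=calibration("wrist");T=c["T_tool_cam"]
need([-.068,.045,.006])
F=[];im=[]
for i in range(4): 
    im.append(grab_frame("wrist"));F.append((RL.T@sense()["ft_force"])[2])
print("Fz",np.round(F,2),"frame diff in capsule area",[float(np.abs(a[150:300,360:470].astype(int)-im[0][150:300,360:470]).mean().round(2)) for a in im])
# dark capsule centre / lifter centre, wrist rays onto planes in lip frame
def onlip(uv,z):
    d=Rc@T[:3,:3]@np.array([(uv[0]-c["cx"])/c["fx"],(uv[1]-c["cy"])/c["fy"],1]);o=Rc@T[:3,3]+s["position"]
    o=RL.T@(o-lipw([0,0,0]));d=RL.T@d;return ((o+d*(z-o[2])/d[2])*1e3).round(1)
print("capsule top",onlip((417,237),.0145),"lip edge",onlip((417,152),0.001))
cv2.imwrite("pics/w5.png",im[-1][:380,120:520,::-1])
E
```

```text
t 7.6167 pos [ 0.6737 -0.1579  0.216 ] target tcp [ 0.6736 -0.1575  0.2161]
shift cm in present tool axes [ 0.02  0.03 -0.  ] rotvec [-0.     -0.0012 -0.001 ] open 0.06941923074877045
tip mid in lip mm [-68.   45.3   6. ] F lip [ 1.78 -0.31  4.45] j [-0.07  0.82  0.44  1.25 -0.38  1.57  1.5 ]
Fz [5.42 5.87 5.2  5.58] frame diff in capsule area [0.0, 2.4, 2.41, 2.39]
capsule top [-37.1   3.   14.5] lip edge [-0.5  2.   1. ]
```

View pics/w5.png

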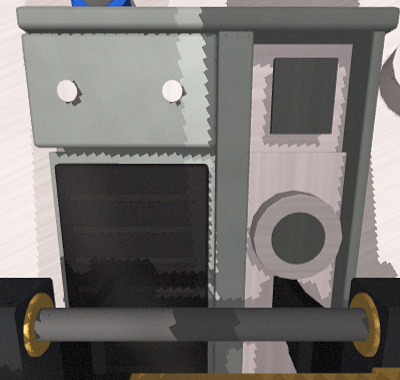

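Request:
play_rows --increments '[0,0,0.05,0,0,0,-0.6,0,0,0.05,0,0,0,-0.6,0,0,0,0,0,0,-0.6,0,0,0,0,0,0,-0.6,0,0,0,0,0,0,-0.6,0,0,0,0,0,0,-0.6,0,0,0,0,0,0,-0.6,0,0,0,0,0,0,-0.6,0,0,0,0,0,0,-0.6]'

```text
time_s: 8.57
position: [0.6733, -0.1576, 0.2151]
orientation: [-0.203, 0.227, 0.951, 0.048]
ft_force: [1.4, -0.0, 6.4]
opening: 0.0694
```

```bash
python3 - <<'E'
from h import *
need([-.068,.045,.006]);F=[];im=[]
for i in range(4): 
    im.append(grab_frame("wrist"));F.append((RL.T@sense()["ft_force"])[2])
print("Fz",np.round(F,2))
old=cv2.imread("pics/w5.png")[:,:,::-1]
for a in (old,im[0][:380,120:520],im[-1][:380,120:520]):
    g=cv2.GaussianBlur(a[190:280,245:350].max(2),(5,5),0)
    m=((g<95)*255).astype(np.uint8);m[80:]=0
    n,_,st,ce=cv2.connectedComponentsWithStats(m);k=min(range(1,n),key=lambda i:np.hypot(*(ce[i]-[53,47])));print(ce[k].round(1)+[245,190],st[k,4])
E
```

```text
t 8.5667 pos [ 0.6733 -0.1576  0.2151] target tcp [ 0.6736 -0.1575  0.2161]
shift cm in present tool axes [ 0.02  0.02 -0.1 ] rotvec [ 0.     -0.0012 -0.0009] open 0.06937504355389457
tip mid in lip mm [-68.   45.2   5. ] F lip [ 1.46 -0.59  6.38] j [-0.07  0.82  0.44  1.25 -0.38  1.56  1.5 ]
Fz [5.66 5.87 5.67 5.08]
[297.7 237.8] 2092
[298.3 238.4] 2113
[298.3 238.3] 2112
```

The capsule isn't moving, and the force and geometry both put the press at about 11 mm. Handing in.

```bash
python3 -c "
from h import *
print(hand_in());need([-.068,.045,.005])"
```

```text
the job is handed in; nothing more can be done
None
the job is handed in; nothing more can be done
```

I pressed the ejector plate with one finger and the capsule popped out of its pocket. The other finger stopped it on the chute, and I handed the job in with the arm holding that pose. The hand-in gives no verdict.

**Last checks, at about 8.6 s of the 32 s allowed:**
- **Plate:** it is pressed about 11 mm by geometry. The force on it read 5.1 to 6.4 N, which fits a press near the stop; I saw no jump from hitting the stop itself.
- **Capsule position:** about 37 mm downhill of the lip, roughly 31 mm from the finger's centre, which matches it resting against the finger. Finger contact was judged from that spacing and the pictures, because the capsule's contact force was not measured.
- **Capsule stillness:** its image centre did not move between frames taken just before hand-in.

**What disagreed:** the "top" and "scene" views differed by up to 4 mm on the dispenser's position. The wrist view suggested a further shift of about 2 to 3 mm, so I shifted the finger targets for it before pressing.

**Other objects:** I never aimed at the bowl, bottle, carton or needle holder, and the readings before plate contact showed no push on the arm. I did not re-measure their positions at the end.

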